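Fasten the last quarter-turn stud on the lift control box

ROBOT

A 7-joint arm with a two-finger parallel gripper is mounted at the origin on the work surface. World frame = base frame: x ahead of the robot, y to its left, z up, the work surface at z = 0. Lengths are in mm, angles in rad, forces in N, time in s.
With the tool pointing down it reaches from about 425 to 875 mm from the base axis. Payload 8.4 kg.
Tool frame: the origin (TCP) lies between the finger pads; the fingertips stand 17 mm ahead of it and the grasp point (between the pads) lies 2 mm behind it (bot.tips_ahead is the distance from the TCP to the fingertips, in mm); z points along the fingers, y is the direction in which the jaws open and shut (so a half turn about z gives the same grasp; the last joint's range is limited). The gripper opens to 85 mm and grips with 20 to 120 N. Pads are 22 mm wide; open, the fingers measure 114 mm over their backs; the gripper's body (76 mm by 85 mm) begins 54 mm behind the grasp point. The pads swing forward as they close: fully open they stand 13 mm farther back than shut.
Start: joints at [-1.199, 0.333, 0.04, 1.465, -0.013, 1.343, -0.059], TCP at [294.836, 579.255, 248.308] pointing down, gripper open.
Joint ranges: [-2.58, 2.58], [-0.38, 2.09], [-1.3, 1.39], [0.25, 2.4], [-1.5, 4.64], [0.08, 2.09], [-2.65, 2.65]. Speed limits (rad/s): [2.22, 2.22, 2.79, 2.79, 3.14, 3.14, 3.14].

INTERFACE

Orientations are given as a unit quaternion [w, x, y, z].
In Python, from cell import sense, vision, close_job, bot gives the robot as it stands.
- The arm moves only by the tool step_arm, never from a script. Its arguments are lists of equal length, an entry for each row: "fingers": the closure in counts, from 0 (fully open) to 255 (shut); "xyz": the shift along the tool's x, y, z in cm, a list of three; "turn": the turn, a rotation vector about the tool's x, y, z in degrees, a list of three. In form: {"fingers": [fingers, ...], "xyz": [[tx, ty, tz], ...], "turn": [[rx, ry, rz], ...]}. A call has 1 to 8 rows; each row is the pose to reach, as a shift and turn from the pose commanded when the call began, along the tool's axes at that moment; what a row does not reach only later rows make up. A row lasts 1/12 s, in which the tool goes at most 41.7 mm and 7.16 degrees, less where a joint would pass 70% of its speed; a pose out of reach is approached as far as the arm can. A call with a gripper value outside its range is refused whole. The fingers move at their own pace and stop on an object; the grip force is fixed at half the most. Time passes only in rows, so rows that repeat a pose let the fingers close. It gives the time, the measured TCP pose, the force and the opening at its end, in the units of the state.
- sense(): the state, without advancing time (a new reading comes with each control period).
- vision.snapshot(name): name is "scene" or "side" or "wrist"; returns the picture (480x640x3 uint8, red, green, blue); there is no depth.
- vision.camera_model(name): a dict with "K" (3x3 intrinsics, pixels), "R" (3x3) and "t" (3): a world point X has camera coordinates R X + t. Camera axes: x right, y down, z forward; pixel columns grow to the right and rows downward; lengths in mm; the calibration is good to about 2 mm. A picture is of the moment at which its call begins: read the wrist's pose just before it. camera_model takes no time and is no camera call; for the wrist camera it gives the pose at the moment of the call.
- close_job(): hands the job in, once; it reports no verdict.
The state is a dict: "t": time; "joint_pos": joint angles; "joint_vel": joint speeds; "joint_torque": joint torques, N m; "ee_pos": TCP position; "tcp_rot": TCP orientation; "force": force on the tool from outside, world axes, zero at the start; "ft_torque": the same for the moment, N m; "gripper_width": finger opening in mm.
Only numpy, scipy, OpenCV 4.12 (cv2) and the standard library are available. Lean on these libraries where they do the work, as an engineer would, in place of code of your own. Each camera call takes 0.05 s, during which the arm holds its last target.

TASK

Three of the four slotted studs on the control box's blue cover are fastened; one still stands proud. Take the orange-handled key from its red holder, set its blade in the slot of that stud, press the stud in against its spring and turn it clockwise (seen from above) about a quarter turn until it comes up against its stop and pops up into its catch. Then stand the key back in its holder as it was and let go; work gently by feel (press with at most about 20 N, and do not wrench the stud against its stop), do not touch the stud with the fingers, and leave the other things where they are.

Things in the scene. Friction and masses are not known exactly. Their poses are not given: they have to be found in the camera images.
- case: The control box, fixed: grey steel box with an overhanging blue cover, 228 x 188 x 80 mm with the cover, flat top at 80 mm. Origin at the centre of its underside; x along its 228 mm side. Four slotted stud heads, 28 mm across, stand in the cover's corners at x = +-75, y = +-58 mm; three are fastened (slot across the long side, heads about 12 mm above the cover).
- fastener: The seat of the one open stud, fixed on the cover; which corner it is varies. Origin on the stud's axis at the level of the cover's top (80 mm above the bench), axes parallel to the case's. Includes the stud. The blade may bear on the stud with 45 N at most, all its contact forces added: the push plus the two sideways forces of the turning moment at the blade ends (about 10 N in all per 0.1 N m). A push of 20 N and a moment of 0.2 N m are safe.
- slot (a point): Centre of the open stud's slotted head at the level of its top face; it moves and turns with the stud. Head 28 mm across, its top 15 mm above the cover when not pressed. The slot runs right across along this frame's x axis, 6 mm wide, 5 mm deep, flat floor.
- stud_press (a joint): How far the stud is pushed in (m), 0 when it stands proud. A spring pushes it out: 3.2 N at 0 plus 0.9 N per mm. How far it must be pushed before it can turn differs from box to box: 5 to 7.5 mm; 1.5 mm beyond that it strikes a hard bottom. In its catch the spring lifts it by 3.5 mm from the turning depth, so that it rests at 1.5 to 4 mm.
- stud_turn (a joint): Angle of the stud (rad), clockwise seen from above; near 0 (0 to 0.1) at the start. Unpressed, it is blocked at about 0.1 to 0.5. Pressed in, it turns with little friction (0.03 N m) to a hard stop that lies, differing from box to box, at about 1.2 to 1.58; at the stop and up to about 0.1 before it the stud can rise into its catch, whose walls then keep it from turning back.
- key_grip (a point): Centre of the key's handle, an orange upright block 40 (along the key's x) x 14 (y) x 40 (z) mm; the key's z axis points up, the handle's top is 20 mm above this point. Key 95 to 160 g. Best gripped across the 14 mm, from above.
- key_tip (a point): Middle of the lower edge of the key's flat steel blade, on the key's axis, 70 mm below key_grip. Blade 22 mm (along the key's x) x 3.8 mm (y), 11 mm high, thinned to 2.5 mm in the lowest 2 mm; shaft 12 mm thick above it.
- key_collar (a point): Underside of the round collar (36 mm across, 4 mm thick) on the key's shaft, on the axis, 30 mm above key_tip. The key hangs by this collar on the holder's top.
- holder: The key's holder, fixed: red block 60 x 60 x 40 mm on a thin dark foot plate 90 x 90 mm; origin at the centre of its underside.
- mouth (a point): Centre of the holder's hole at its top face, 40 mm above the bench. The hole is 28 mm (along the holder's x) x 18 mm (y), 34 mm deep, with a small chamfer; the key stands in it with its x along the holder's x (either way round), collar flat on the top face.
- bearing: Bystander: steel bearing ring, 42 mm across, 12 mm high, lying on the middle of the cover. Origin at the centre of its underside.
- wrench: Bystander: combination wrench lying on the bench beyond the holder, about 180 mm long.
- grease_tin: Bystander: green tin standing on the bench, 70 mm across, 75 mm high. Origin at the centre of its underside.
- screw_tray: Bystander: grey open tray 110 x 80 x 30 mm on the bench. Origin at the centre of its underside.
- key: The whole key; origin at key_tip, z up along the shaft, x along the blade's and handle's broad side.

How it is judged (in metres and radians):
On the way, in this order (a step that is already met when the one before it is completed fails the run):
1. the key is lifted out of its holder (z of key_tip in the frame of mouth above 0.005 m), for 0.2 s.
2. the stud has been turned and sits in its catch (value of joint stud_turn above 1 rad and value of joint stud_press below 0.0045 m), for 0.2 s.
At the end, for the whole second after the job is handed in: The stud is turned by more than 1.0 rad and has sprung back to less than 4.5 mm of press (it is in its catch) and is still; the key stands in its holder at rest, collar within 7 mm of the hole's centre and less than 4 mm above the holder's top, upright within 0.1 rad (all of step 2 and velocity of joint stud_turn below 0.2 rad/s and velocity of joint stud_press below 0.01 m/s and horizontal distance between key_collar and mouth below 0.007 m and z of key_collar in the frame of mouth below 0.004 m and angle between key_tip's own z axis and vertical below 0.1 rad and linear speed of key below 0.02 m/s); the robot touches nothing.
It fails at once if the key bears on the stud with more than 45 N in all (contact force between key and fastener above 45 N).
It fails at once if the fingers touch the stud (contact force between the fingers and fastener above 2 N).
It fails at once if the bearing, wrench, tin or tray is moved by more than 15 mm (distance of any of bearing, wrench, grease_tin, screw_tray from where it was at the start of the episode above 0.015 m).
It also fails if it takes over 67 s, if anything falls off the work surface, if the arm or the gripper's body presses on something with over 40 N, if the wrist force passes 120 N, or if a joint passes its speed limit or range.

## Working session

There is one attempt and no reset: what is moved stays moved. The work goes in short steps, Python scripts to look and compute and a tool call to move; the robot and the scene stay as the last step left them, time stands still between calls to the robot, and variables do not carry over. Pictures are saved under pics/ and viewed, and the job is handed in when it is done.

Besides the shell and the picture viewer there is one more tool, called as name(argument=value, ...) on one line, values as JSON. step_arm: Moves the arm, as the interface text tells. Its arguments: {"type":"object","properties":{"fingers":{"type":"array"},"xyz":{"type":"array"},"turn":{"type":"array"}},"required":["fingers","xyz","turn"]}

```bash
ls; mkdir -p pics
python3 - <<'E'
from cell import sense, vision, bot
import cv2
print(sense()); print(bot.tips_ahead)
for n in ["scene","side","wrist"]:
    m=vision.camera_model(n); print(n,m)
    cv2.imwrite(f"pics/{n}0.png",vision.snapshot(n)[:,:,::-1])
E
```

```text
pics
{'t': 0.0, 'joint_pos': array([-1.19919451,  0.33389977,  0.03989459,  1.46629572, -0.01342625,
        1.34331641, -0.05853564]), 'joint_vel': array([-5.97756460e-05,  3.95689940e-04,  1.58698127e-03, -5.77469598e-04,
        1.15333704e-04, -1.55011948e-03, -6.58405791e-05]), 'joint_torque': array([ 1.33267690e-04, -6.58549047e+01,  1.36567399e+00, -4.05570567e+01,
        1.68778544e-02,  1.28073359e-02, -4.05244009e-05]), 'ee_pos': array([294.66690985, 578.87131836, 247.41676433]), 'tcp_rot': array([-1.47299167e-04,  2.33271077e-01,  9.72411395e-01, -8.13238448e-04]), 'force': array([-0.27916985,  0.46254183,  0.08433686]), 'ft_torque': array([-0.01499288,  0.01397958, -0.01799873]), 'gripper_width': 85.65658154516889}
17.0
scene {'K': array([[479.63842924,   0.        , 309.09646019],
       [  0.        , 479.63842924, 247.66493896],
       [  0.        ,   0.        ,   1.        ]]), 'R': array([[ 0.48303846,  0.87554239, -0.0099686 ],
       [ 0.50323551, -0.28691675, -0.81512747],
       [-0.71653881,  0.38872137, -0.57919585]]), 't': array([-245.5505107 , -177.08850212, 1352.38646948])}
side {'K': array([[543.98532123,   0.        , 319.22124622],
       [  0.        , 543.98532123, 242.59160679],
       [  0.        ,   0.        ,   1.        ]]), 'R': array([[ 0.83345376, -0.55257172,  0.00439568],
       [-0.43514797, -0.66120278, -0.61111139],
       [ 0.3405893 ,  0.50742031, -0.79153241]]), 't': array([-423.7504257 ,  272.57634729, 1264.83810091])}
wrist {'K': array([[346.44968311,   0.        , 319.71340079],
       [  0.        , 346.44968311, 237.36663057],
       [  0.        ,   0.        ,   1.        ]]), 'R': array([[ 0.45446501,  0.89076374, -0.00123399],
       [ 0.85653796, -0.43662196,  0.27514359],
       [ 0.24454914, -0.12610009, -0.96140235]]), 't': array([-649.33404088,  -35.18401292,  378.78864674])}
```

View pics/scene0.png

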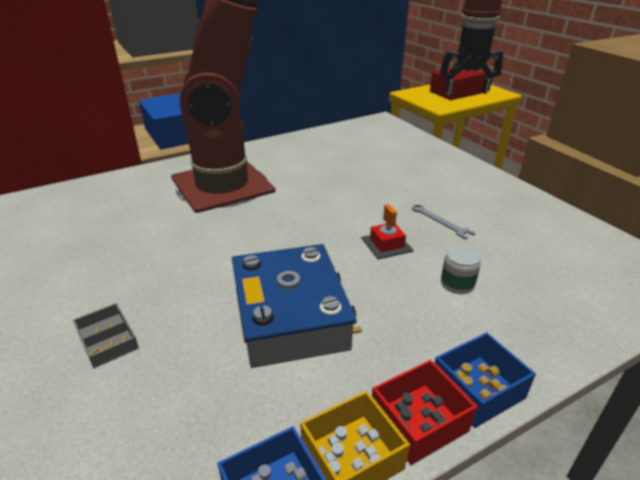

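View pics/side0.png

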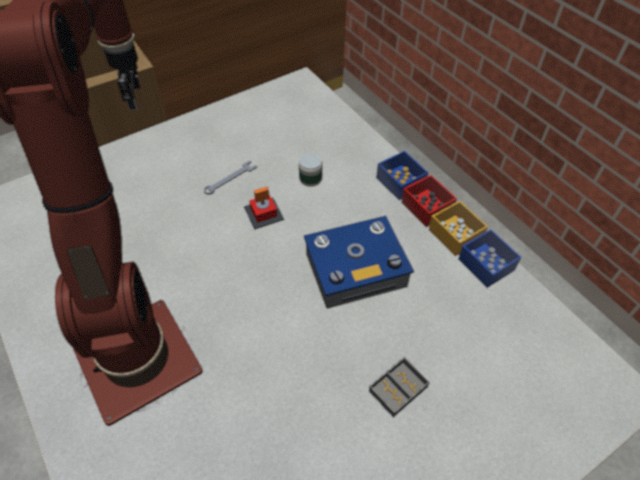

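View pics/wrist0.png

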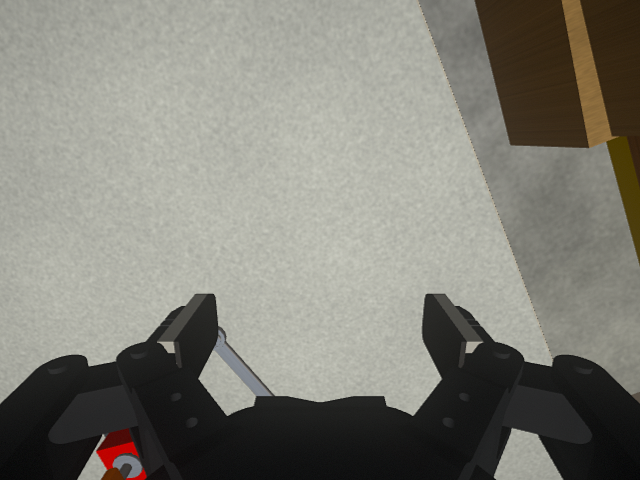

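Run:
```python
import cv2,numpy as np
a=cv2.imread("pics/scene0.png")[195:365,220:430]; b=cv2.imread("pics/side0.png")[165:310,230:420]
cv2.imwrite("pics/z1.png",cv2.resize(a,(780,600),interpolation=cv2.INTER_CUBIC))
cv2.imwrite("pics/z2.png",cv2.resize(b,(780,595),interpolation=cv2.INTER_CUBIC))
```

```text
(no output)
```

View pics/z1.png

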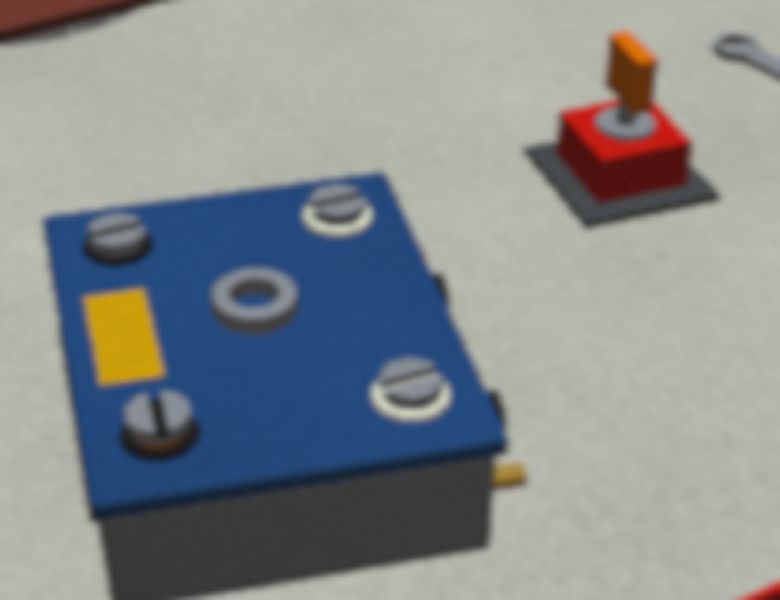

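View pics/z2.png

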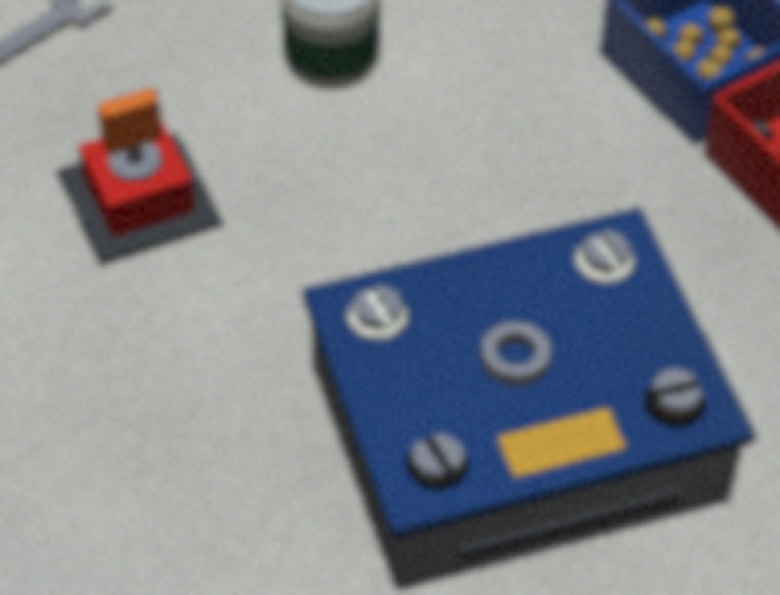

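```bash
cat > h.py <<'E'
import numpy as np,cv2
from cell import sense,vision
def ray(m,p):
    K,R,t=np.array(m["K"]),np.array(m["R"]),np.array(m["t"])
    d=R.T@np.linalg.inv(K)@np.array([p[0],p[1],1.]); return -R.T@t,d
def onz(m,p,z):
    c,d=ray(m,p); return c+d*(z-c[2])/d[2]
def tri(rs):
    A=np.zeros((3,3));b=np.zeros(3)
    for c,d in rs:
        d=d/np.linalg.norm(d);P=np.eye(3)-np.outer(d,d);A+=P;b+=P@c
    return np.linalg.solve(A,b)
def proj(m,X):
    p=np.array(m["K"])@(np.array(m["R"])@np.array(X)+np.array(m["t"]));return p[:2]/p[2]
E
python3 - <<'E'
from h import *
S=vision.camera_model("scene");D=vision.camera_model("side")
s1=lambda x,y:(220+x*210/780-.4,195+y*170/600-.4)
s2=lambda x,y:(230+x*190/780-.4,165+y*145/595-.4)
def both(n,a,b,z):
    print(n,"tri",tri([ray(S,s1(*a)),ray(D,s2(*b))]).round(1),onz(S,s1(*a),z).round(1),onz(D,s2(*b),z).round(1))
both("stud",(158,410),(675,390),95)
# cover corners by z=80
both("c1",(47,218),(395,532),80)
both("c2",(383,175),(306,290),80)
both("c3",(503,443),(640,208),80)
both("c4",(97,510),(752,437),80)
both("sA",(117,230),(437,456),92)
both("sB",(338,198),(377,308),92)
both("sC",(410,378),(604,250),92)
both("bearing",(255,296),(516,348),90)
# holder top corners
both("h left/",(563,112),(112,203),40)
both("h ",(688,145),(190,178),40)
both("h ",(601,160),(0,0),40)
both("collar",(626,122),(135,157),44)
both("handle top",(632,50),(128,104),100)
im=vision.snapshot("scene");
for n,m in(("scene",S),("side",D)):
    im=vision.snapshot(n);h=cv2.cvtColor(im,cv2.COLOR_RGB2HSV)
    for nm,lo,hi in(("or",(8,150,60),(17,255,255)),("red",(0,200,60),(5,255,255))):
        k=cv2.inRange(h,lo,hi);N,l,st,ce=cv2.connectedComponentsWithStats(k)
        for i in range(1,N):
            if st[i,4]>40: print(n,nm,st[i],ce[i].round(1))
E
```

```text
stud tri [ 626.2 -151.8   95.8] [ 625.7 -152.    95. ] [ 626.7 -150.9   95. ]
c1 tri [ 438.3 -133.    78.9] [ 439.5 -133.    80. ] [ 437.8 -134.    80. ]
c2 tri [490.6  42.9  79.8] [491.3  41.8  80. ] [490.7  43.7  80. ]
c3 tri [705.5 -19.5  79.7] [706.5 -21.9  80. ] [705.9 -17.5  80. ]
c4 tri [ 653.7 -194.3   76.3] [ 657.3 -195.8   80. ] [ 651.7 -195.5   80. ]
sA tri [ 483.  -110.5   91.8] [ 483.4 -110.8   92. ] [ 483.  -110.4   92. ]
sB tri [5.145e+02 4.000e-01 9.240e+01] [513.5   1.5  92. ] [ 5.145e+02 -2.000e-01  9.200e+01]
sC tri [658.4 -40.7  92. ] [658.7 -41.6  92. ] [658.5 -39.9  92. ]
bearing tri [567.4 -73.3  91.8] [566.1 -73.8  90. ] [568.6 -70.7  90. ]
h left/ tri [438.1 201.2  42.5] [435.4 202.7  40. ] [439.2 204.1  40. ]
h  tri [505.1 227.3  30.4] [503.8 245.4  40. ] [493.9 194.6  40. ]
h  tri [442.1 287.   55.2] [491.7 190.6  40. ] [466.9 415.6  40. ]
collar tri [470.  225.3  45.5] [468.9 225.2  44. ] [470.9 228.   44. ]
handle top tri [469.1 224.7  98.4] [472.1 221.3 100. ] [468.9 224.9 100. ]
scene or [385 205  11  21 181] [389.6 214.9]
scene or [373 396  38  65  82] [396.2 428.4]
scene red [454  71  30  10 163] [467.3  74.8]
scene red [372 226  32  24 438] [387.5 239. ]
scene red [ 374  362  102  101 4398] [426.7 407.4]
side or [250  13  42  18 117] [270.   20.9]
side or [259  44  30  24 114] [271.9  56.4]
side or [161  49  20  11  64] [171.2  54. ]
side or [246  56  15  13  49] [252.1  61.7]
side or [231  62  15  13  56] [238.   67.6]
side or [162  78  41  25 214] [180.8  91.9]
side or [255 188  13  13 132] [261.1 194. ]
side or [429 202  26  23  47] [438.6 212.1]
side red [255 205  21  16  92] [265.7 213.4]
```

Run:
```python
from h import *
from scipy.spatial.transform import Rotation as Ro
D=vision.camera_model("side")
s2=lambda x,y:(230+x*190/780-.4,165+y*145/595-.4)
a,b=onz(D,s2(99,103),100),onz(D,s2(157,90),100);print(a,b,np.linalg.norm(a-b),np.degrees(np.arctan2(*(b-a)[[1,0]])))
s=sense();q=s["tcp_rot"];R=Ro.from_quat(q[[1,2,3,0]]).as_matrix()
m=vision.camera_model("wrist");c=-m["R"].T@m["t"]
print("cam in tool",R.T@(c-s["ee_pos"]),"axes",(m["R"]@R).round(3)); print(R.round(3))
```

```text
[453.47349738 236.05776246 100.        ] [491.03106886 225.34582293 100.        ] 39.055304681950666 -15.918883500005508
cam in tool [ 6.98064794e+01  7.51198679e-02 -1.25552218e+02] axes [[-0.001  1.    -0.   ]
 [-0.961 -0.001 -0.275]
 [-0.275 -0.     0.961]]
[[-0.891  0.454 -0.   ]
 [ 0.454  0.891 -0.001]
 [-0.    -0.001 -1.   ]]
```

step_arm(fingers=[0, 0, 0, 0, 0, 0, 0, 0], xyz=[[-1.5, -1.1, 0], [-4.5, -3.3, 0], [-7.5, -5.6, 0], [-10.5, -7.8, 0], [-13.5, -10, 0], [-16.5, -12.3, 0], [-19.5, -14.5, 0], [-22.5, -16.8, 0]], turn=[[0, 0, 0], [0, 0, -2], [0, 0, -4], [0, 0, -6], [0, 0, -8], [0, 0, -10], [0, 0, -12], [0, 0, -13]])

```text
t: 0.97
ee_pos: [419.7, 325.8, 248.5]
tcp_rot: [0.0, 0.121, 0.993, 0.0]
force: [1.5, -0.6, 0.2]
gripper_width: 85.5
```

```bash
cat >> h.py <<'E'
from scipy.spatial.transform import Rotation as Ro
def Rt():
    q=sense()["tcp_rot"];return Ro.from_quat(q[[1,2,3,0]]).as_matrix()
def go(X):
    s=sense();return Rt().T@(np.array(X)-s["ee_pos"])/10
def st():
    s=sense();R=Rt();print("t",round(s["t"],2),"p",s["ee_pos"].round(1),"xaz",np.degrees(np.arctan2(R[1,0],R[0,0])).round(2),"tilt",np.degrees(R[:2,2]).round(2),"F",s["force"].round(1),"M",s["ft_torque"].round(2),"w",s["gripper_width"].round(1),"j",s["joint_pos"].round(2))
E
python3 -c "
from h import *
st();print(go([470,225,230]))"
```

```text
Traceback (most recent call last):
  File "h.py", line 21, in st
    s=sense();R=Rt();print("t",round(s["t"],2),"p",s["ee_pos"].round(1),"xaz",np.degrees(np.arctan2(R[1,0],R[0,0])).round(2),"tilt",np.degrees(R[:2,2]).round(2),"F",s["force"].round(1),"M",s["ft_torque"].round(2),"w",s["gripper_width"].round(1),"j",s["joint_pos"].round(2))
                                                                                                                                                                                                                         ^^^^^^^^^^^^^^^^^^^^^^^^
AttributeError: 'float' object has no attribute 'round'
```

```bash
sed -i 's/s\["gripper_width"\].round(1)/round(float(s["gripper_width"]),1)/' h.py
python3 -c "
from h import *
st();print(go([470,225,230]))"
```

```text
t 0.97 p [419.7 325.8 248.5] xaz 166.14 tilt [0.01 0.02] F [ 1.5 -0.6  0.2] M [-0.   -0.06  0.01] w 85.5 j [-0.9   0.09  0.17  1.76 -0.02  1.29  0.6 ]
[-7.30131024 -8.57904564  1.84326255]
```

step_arm(fingers=[0, 0, 0, 0, 0, 0], xyz=[[-2.3, -2.5, 0.5], [-4.6, -5, 1], [-6.6, -7.4, 1.6], [-7.3, -8.6, 1.8], [-7.3, -8.6, 1.8], [-7.3, -8.6, 1.8]], turn=[[0, 0, 0], [0, 0, 0], [0, 0, 0], [0, 0, 0], [0, 0, 0], [0, 0, 0]])

```text
t: 1.47
ee_pos: [469.4, 225.8, 230.4]
tcp_rot: [-0.0, 0.123, 0.992, 0.0]
force: [-0.1, 1.2, -0.3]
gripper_width: 85.4
```

```bash
cat > snapw.py <<'E'
import sys,pickle
from h import *
st();m=vision.camera_model("wrist");im=vision.snapshot("wrist");n=sys.argv[1]
pickle.dump(m,open(f"pics/{n}.pkl","wb"));cv2.imwrite(f"pics/{n}.png",im[:,:,::-1])
E
python3 snapw.py w1
```

```text
t 1.47 p [469.4 225.8 230.4] xaz 165.92 tilt [-0.01  0.02] F [-0.1  1.2 -0.3] M [ 0.02  0.04 -0.06] w 85.4 j [-0.78  0.08  0.26  1.81 -0.02  1.25  0.81]
```

View pics/w1.png

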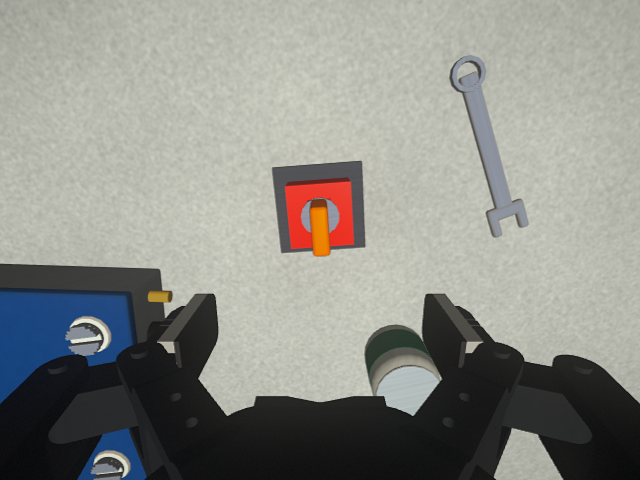

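Run:
```python
import pickle
from h import *
m=pickle.load(open("pics/w1.pkl","rb"));im=cv2.imread("pics/w1.png")
h=cv2.cvtColor(im,cv2.COLOR_BGR2HSV)
cv2.imwrite("pics/z3.png",cv2.resize(im[155:265,265:375],(600,600),interpolation=cv2.INTER_CUBIC))
def rect(lo,hi,z,nm):
    k=cv2.inRange(h,lo,hi);N,l,s,c=cv2.connectedComponentsWithStats(k);i=1+np.argmax(s[1:,4])
    cn=max(cv2.findContours((l==i).astype(np.uint8),0,1)[0],key=cv2.contourArea)[:,0]
    P=np.array([onz(m,p,z)[:2] for p in cn]).astype(np.float32)
    r=cv2.minAreaRect(P);print(nm,s[i],r)
rect((10,150,170),(20,255,255),100,"orange top")
rect((0,150,200),(6,255,255),40,"red top")
rect((100,0,40),(135,60,100),3,"plate")
```

```text
orange top [310 207  20  49 819] ((468.2298889160156, 226.27810668945312), (13.185328483581543, 38.42446517944336), 79.42474365234375)
red top [ 285  182   69   67 2642] ((468.92523193359375, 225.94747924804688), (59.706932067871094, 59.70998001098633), 80.11557006835938)
plate [  50  385   88   59 3053] ((651.373779296875, -117.09393310546875), (62.706268310546875, 121.04122161865234), 1.9726483821868896)
```

View pics/z3.png

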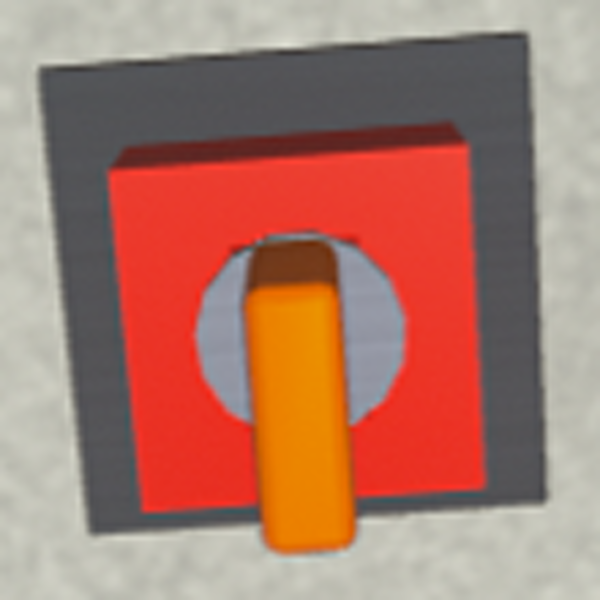

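Run:
```python
import pickle
from h import *
m=pickle.load(open("pics/w1.pkl","rb"))
print(onz(m,(408,388),75),onz(vision.camera_model("scene"),(461,258),75)); print(go([468.5,226.2,78]))
```

```text
[646.78451184 268.93816805  75.        ] [659.44511908 256.05129958  75.        ]
[ 0.02294721 -0.10059551 15.2468578 ]
```

step_arm(fingers=[80, 80, 80, 80, 80, 80, 80, 80], xyz=[[0, -0.1, 2], [0, -0.1, 5], [0, -0.1, 8], [0, -0.1, 11], [0, -0.1, 13.5], [0, -0.1, 14.8], [0, -0.1, 15.2], [0, -0.1, 15.2]], turn=[[0, 0, -2], [0, 0, -4], [0, 0, -4], [0, 0, -4], [0, 0, -4], [0, 0, -4], [0, 0, -4], [0, 0, -4]])

```text
t: 2.18
ee_pos: [468.0, 226.4, 77.5]
tcp_rot: [-0.001, 0.086, 0.996, -0.0]
force: [1.1, -0.6, 0.7]
gripper_width: 58.6
```

```bash
python3 snapw.py w2
```

```text
t 2.18 p [468.  226.4  77.5] xaz 170.14 tilt [-0.09 -0.05] F [ 1.1 -0.6  0.7] M [-0.05 -0.01  0.03] w 58.6 j [-0.76  0.24  0.25  1.98 -0.07  0.94  0.93]
```

View pics/w2.png

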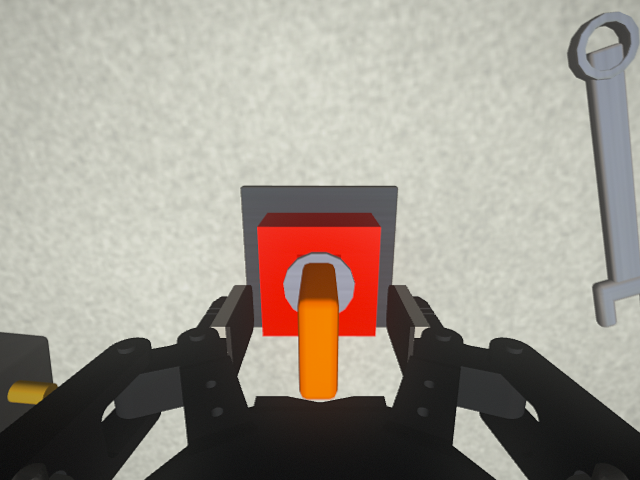

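The key handle (318,330) is centred between the pads and square with the holder. Closing.

step_arm(fingers=[150, 200, 255, 255, 255, 255, 255, 255], xyz=[[0, 0, 0], [0, 0, 0], [0, 0, 0], [0, 0, 0], [0, 0, 0], [0, 0, 0], [0, 0, 0], [0, 0, 0]], turn=[[0, 0, 0], [0, 0, 0], [0, 0, 0], [0, 0, 0], [0, 0, 0], [0, 0, 0], [0, 0, 0], [0, 0, 0]])

```text
t: 2.9
ee_pos: [469.5, 225.8, 79.3]
tcp_rot: [0.001, 0.087, 0.996, 0.001]
force: [-1.0, -0.0, 5.9]
gripper_width: 13.3
```

```bash
python3 -c "
from h import *
st()"
```

```text
t 2.9 p [469.5 225.8  79.3] xaz 170.02 tilt [0.07 0.06] F [-1.  -0.   5.9] M [-0.04  0.21  0.02] w 13.3 j [-0.76  0.23  0.25  1.98 -0.07  0.94  0.93]
```

step_arm(fingers=[255, 255, 255, 255, 255, 255, 255, 255], xyz=[[0, 0, -0.5], [0, 0, -2], [0, 0, -4.5], [0, 0, -7.5], [0, 0, -10], [0, 0, -11.5], [0, 0, -12], [0, 0, -12]], turn=[[0, 0, 0], [0, 0, 0], [0, 0, 0], [0, 0, 0], [0, 0, 0], [0, 0, 0], [0, 0, 0], [0, 0, 0]])

```text
t: 3.57
ee_pos: [469.4, 225.6, 199.5]
tcp_rot: [0.001, 0.087, 0.996, 0.001]
force: [-0.5, -0.1, -0.9]
gripper_width: 13.4
```

```bash
python3 snapw.py w3; python3 -c "
from h import *
st();print(go([626,-151.5,200]))
for n in ('scene','side'): cv2.imwrite(f'pics/{n}1.png',vision.snapshot(n)[:,:,::-1])"
```

```text
t 3.57 p [469.4 225.6 199.5] xaz 170.02 tilt [0.09 0.07] F [-0.5 -0.1 -0.9] M [-0.03  0.   -0.05] w 13.4 j [-0.77  0.1   0.26  1.86 -0.03  1.19  0.89]
t 3.62 p [468.8 225.4 198.1] xaz 170.02 tilt [0.   0.01] F [-0.5 -1.2 -1.7] M [-0.    0.04 -0.07] w 13.4 j [-0.77  0.1   0.26  1.86 -0.03  1.19  0.89]
[-22.00706102 -34.39292354  -0.19367396]
```

View pics/w3.png

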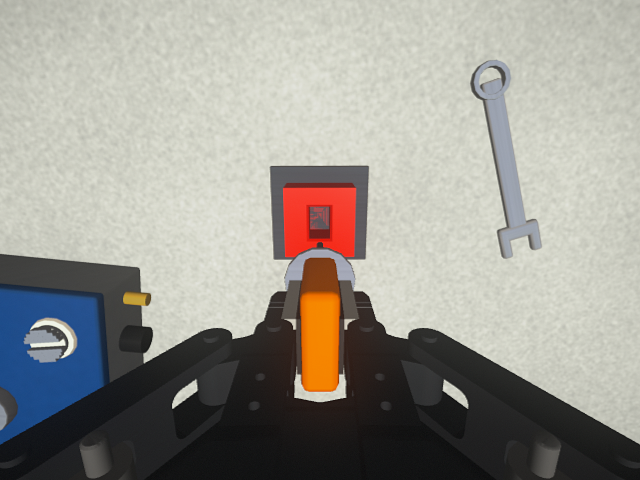

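step_arm(fingers=[255, 255, 255, 255, 255, 255, 255, 255], xyz=[[-1, -1.3, 0], [-3, -3.8, 0], [-5, -6.4, 0], [-7.3, -9.2, 0], [-9.6, -12.2, 0], [-11.9, -15.1, 0], [-14.2, -18, 0], [-16.5, -21, 0]], turn=[[0, 0, 0], [0, 0, 1], [0, 0, 2], [0, 0, 3], [0, 0, 4], [0, 0, 5], [0, 0, 6], [0, 0, 7]])

```text
t: 4.38
ee_pos: [595.0, -11.5, 196.8]
tcp_rot: [-0.001, 0.148, 0.989, -0.0]
force: [0.7, 1.1, -0.6]
gripper_width: 13.2
```

```bash
python3 -c "
from h import *
st();print(go([679,-167,200]))"
```

```text
t 4.38 p [595.  -11.5 196.8] xaz 163.0 tilt [-0.12 -0.03] F [ 0.7  1.1 -0.6] M [ 0.06 -0.03  0.03] w 13.2 j [-0.45  0.27  0.47  1.69 -0.13  1.21  1.33]
[-12.57837319 -12.41673683  -0.33376661]
```

step_arm(fingers=[255, 255, 255, 255, 255, 255, 255], xyz=[[-2.5, -2.5, 0], [-5.2, -5.1, 0], [-8, -7.8, 0], [-10.5, -10.3, 0], [-12, -11.9, 0], [-12.6, -12.4, 0], [-12.6, -12.4, 0]], turn=[[0, 0, 0], [0, 0, 0], [0, 0, 0], [0, 0, 0], [0, 0, 0], [0, 0, 0], [0, 0, 0]])

```text
t: 4.97
ee_pos: [678.8, -168.0, 196.2]
tcp_rot: [-0.001, 0.149, 0.989, -0.001]
force: [-0.8, -0.2, -1.3]
gripper_width: 13.1
```

```bash
python3 snapw.py w4
```

```text
t 4.97 p [ 678.8 -168.   196.2] xaz 162.82 tilt [-0.17 -0.08] F [-0.8 -0.2 -1.3] M [ 0.06 -0.08 -0.01] w 13.1 j [-0.18  0.5   0.51  1.41 -0.25  1.3   1.62]
```

View pics/w4.png

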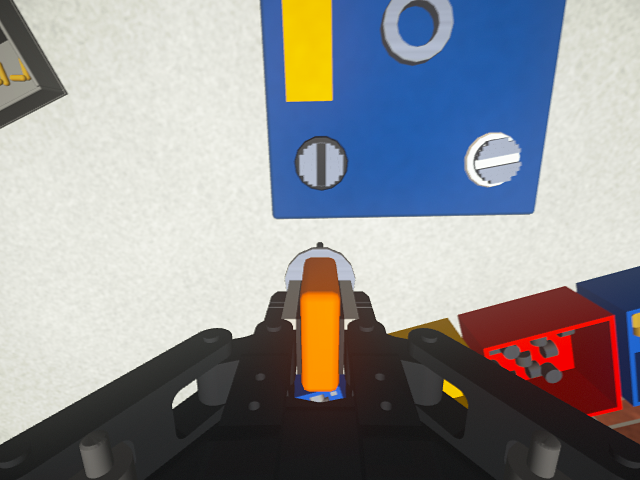

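Run:
```python
import pickle
from h import *
m=pickle.load(open("pics/w4.pkl","rb"));im=cv2.imread("pics/w4.png")
x0,y0=285,125
c=im[y0:y0+75,x0:x0+75];cv2.imwrite("pics/z4.png",cv2.resize(c,(600,600),interpolation=cv2.INTER_CUBIC))
h=cv2.cvtColor(c,cv2.COLOR_BGR2HSV);g=c.max(2)
k=((g>120)&(h[...,1]<90)).astype(np.uint8)
N,l,s,ce=cv2.connectedComponentsWithStats(k);print(s[1:],ce[1:])
big=[i for i in range(1,N) if s[i,4]>150];pts=np.argwhere(np.isin(l,big))[:,::-1]
hull=cv2.convexHull(pts.astype(np.float32))[:,0]+[x0,y0]
P=np.array([onz(m,p,95)[:2] for p in hull]).astype(np.float32)
print("circle",cv2.minEnclosingCircle(P), cv2.fitEllipse(P))
# slot: dark between halves: edges of each half per row
ys,cs=[],[]
L=[]
for y in range(75):
    if not(26<=y<=50): continue
    r=g[y,15:60]; d=np.where(r<95)[0]
    # dark run near middle
    d=[v for v in d if 13<v<29]
    if d: 
        L.append(onz(m,(x0+15+np.mean(d),y0+y),95)[:2]); 
L=np.array(L);v=cv2.fitLine(L.astype(np.float32),cv2.DIST_HUBER,0,.01,.01).ravel();print("slot az",np.degrees(np.arctan2(v[1],v[0]))%180,"mid",L.mean(0),len(L),"res",np.abs((L-v[2:])@[-v[1],v[0]]).max())
# cover edge & fastened
```

```text
[[ 14  18  19  44 630]
 [ 40  18  19  44 657]] [[23.68253968 39.36666667]
 [47.67427702 39.21156773]]
circle ((627.9404907226562, -151.64764404296875), 15.475933074951172) ((627.6559448242188, -151.68548583984375), (28.92063331604004, 30.80575942993164), 171.54852294921875)
slot az 162.82741 mid [ 626.74706336 -151.16282888] 25 res 3.7679850643055767e-06
```

View pics/z4.png

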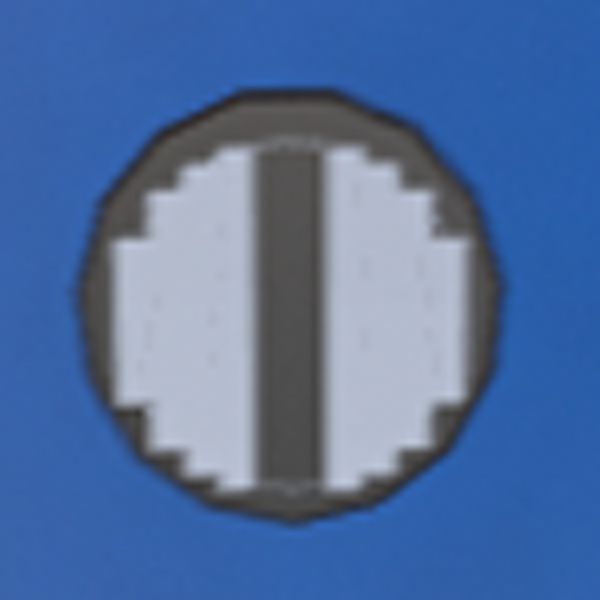

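Run:
```python
import pickle
from h import *
m=pickle.load(open("pics/w4.pkl","rb"));im=cv2.imread("pics/w4.png")
X=onz(m,(320.9,164),95);print("stud",X)
R=Rt();p=sense()["ee_pos"]
for q in [(0,0,68),(11,0,68),(-11,0,68),(11,0,57),(18,0,38),(0,18,38),(0,-18,38),(20,7,-22),(20,-7,-22)]: print(q,proj(m,p+R@np.array(q)).round(1))
print("in tool",R.T@(X-p))
cv2.imwrite("pics/z5.png",cv2.resize(im[230:300,270:370],(800,560),interpolation=cv2.INTER_CUBIC))
```

```text
stud [ 627.30504813 -151.40246872   95.        ]
(0, 0, 68) [323.5 259.8]
(11, 0, 68) [323.5 242. ]
(-11, 0, 68) [323.5 277.1]
(11, 0, 57) [323.7 247.7]
(18, 0, 38) [324.1 245.9]
(0, 18, 38) [359.6 279.6]
(0, -18, 38) [288.6 279.8]
(20, 7, -22) [347.7 295.1]
(20, -7, -22) [304.6 295.2]
in tool [ 53.15286448  -1.36877461 101.65522552]
```

View pics/z5.png

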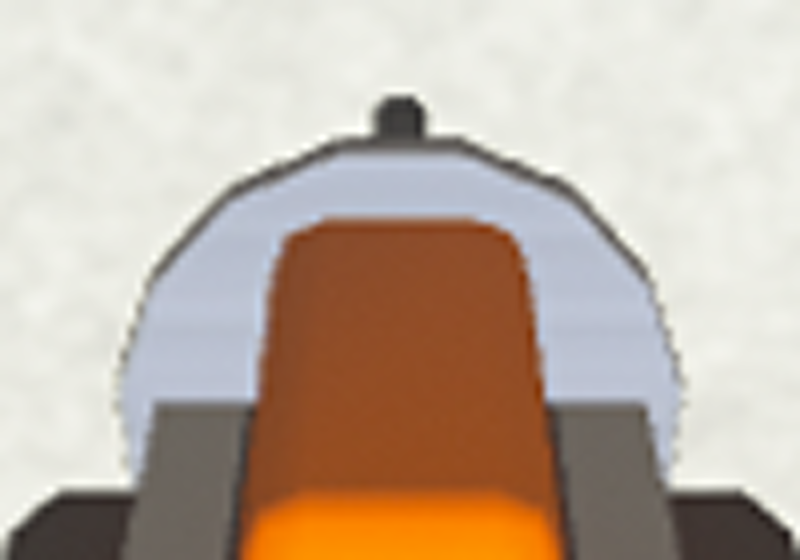

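Run:
```python
import pickle
from h import *
s=sense();R=Rt();print(s["ee_pos"])
for i in range(2):
    m=vision.camera_model("wrist");print("cam in tool",R.T@(-m["R"].T@m["t"]-s["ee_pos"]),(m["R"]@R).round(4).tolist())
# tool-rigid calc
Rc=np.array([[0,1,0],[-.9613,0,-.2756],[-.2756,0,.9613]]);c=np.array([69.8,0,-125.55]);K=m["K"]
def tl(px,z):
    d=Rc.T@np.linalg.inv(K)@np.array([*px,1.]);return c+d*(z-c[2])/d[2]
for z in(99,101.5,104): print(z,tl((320.9,164),z))
print("tip front (exp 11)",tl((319.5,241.9),68),"collar sides (z 36-38)",tl((285,275),36),tl((355,275),36))
```

```text
[ 678.79467933 -165.6838529   196.51721709]
cam in tool [ 6.97667201e+01  2.18812797e-02 -1.25531941e+02] [[-0.001, 1.0, -0.0003], [-0.9614, -0.001, -0.2751], [-0.2751, 0.0, 0.9614]]
cam in tool [ 6.97667201e+01  2.18812797e-02 -1.25531941e+02] [[-0.001, 1.0, -0.0003], [-0.9614, -0.001, -0.2751], [-0.2751, 0.0, 0.9614]]
99 [53.93793521  0.75425863 99.        ]
101.5 [ 53.76133685   0.76265607 101.5       ]
104 [ 53.58473849   0.77105352 104.        ]
tip front (exp 11) [11.55903037 -0.12448654 68.        ] collar sides (z 36-38) [  3.88309471 -17.37981303  36.        ] [ 3.88309471 17.66679389 36.        ]
```

step_arm(fingers=[255, 255, 255, 255, 255, 255, 255, 255], xyz=[[1.5, 0.05, 0], [3.5, 0.09, 0], [5, 0.09, 0.5], [5.33, 0.09, 1.4], [5.33, 0.09, 2.2], [5.33, 0.09, 2.7], [5.33, 0.09, 2.8], [5.33, 0.09, 2.8]], turn=[[0, 0, 0], [0, 0, 0], [0, 0, 0], [0, 0, 0], [0, 0, 0], [0, 0, 0], [0, 0, 0], [0, 0, 0]])

```text
t: 5.68
ee_pos: [628.9, -148.7, 169.5]
tcp_rot: [-0.001, 0.147, 0.989, -0.0]
force: [-0.4, 0.3, -0.5]
gripper_width: 13.4
```

```bash
python3 snapw.py w5; python3 -c "
from h import *
a=vision.snapshot('scene')[:,:,::-1][230:350,200:360]; b=vision.snapshot('side')[:,:,::-1][170:290,310:470]
cv2.imwrite('pics/z6.png',np.hstack([cv2.resize(q,(400,300),interpolation=cv2.INTER_CUBIC) for q in(a,b)]))"
```

```text
t 5.68 p [ 628.9 -148.7  169.5] xaz 163.05 tilt [-0.06 -0.01] F [-0.4  0.3 -0.5] M [ 0.02  0.03 -0.03] w 13.4 j [-0.23  0.41  0.52  1.59 -0.21  1.2   1.6 ]
```

View pics/w5.png

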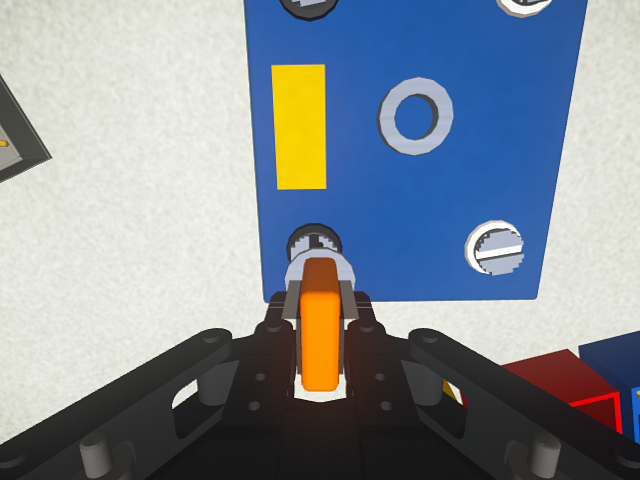

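View pics/z6.png

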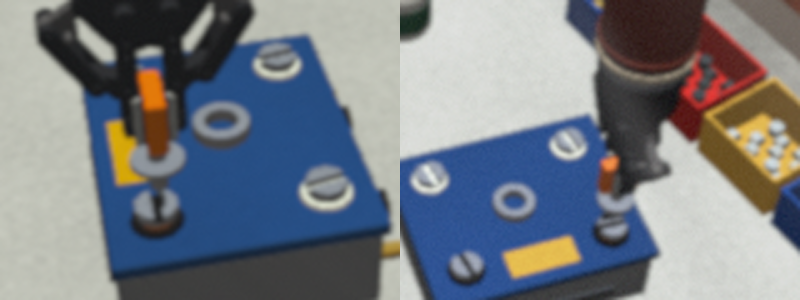

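Run:
```python
import cv2
im=cv2.imread("pics/w5.png")
cv2.imwrite("pics/z7.png",cv2.resize(im[215:290,275:365],(720,600),interpolation=cv2.INTER_CUBIC))
```

```text
(no output)
```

View pics/z7.png

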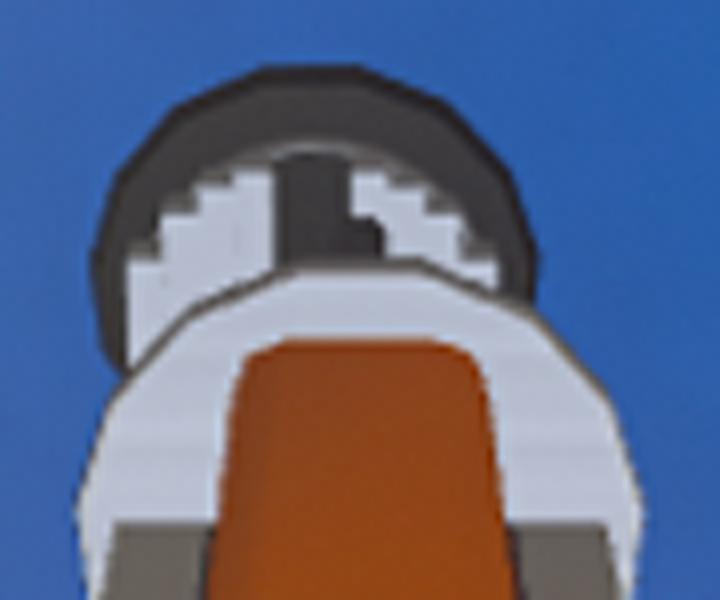

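step_arm(fingers=[255, 255, 255], xyz=[[0, 0, 0], [0, 0, 0], [0, 0, 0]], turn=[[0, 0, 0], [0, 0, 0], [0, 0, 0]])

```text
t: 6.08
ee_pos: [628.8, -149.1, 170.5]
tcp_rot: [0.0, 0.148, 0.989, -0.0]
force: [0.1, -0.1, -1.2]
gripper_width: 13.2
```

```bash
python3 snapw.py w6;python3 snapw.py w6
python3 - <<'E'
import cv2
im=cv2.imread("pics/w6.png")
cv2.imwrite("pics/z7.png",cv2.resize(im[215:290,275:365],(720,600),interpolation=cv2.INTER_CUBIC))
E
```

```text
t 6.08 p [ 628.8 -149.1  170.5] xaz 163.01 tilt [ 0.02 -0.01] F [ 0.1 -0.1 -1.2] M [ 0.01 -0.06  0.01] w 13.2 j [-0.23  0.4   0.52  1.59 -0.21  1.2   1.6 ]
t 6.13 p [ 628.8 -149.1  170.5] xaz 163.02 tilt [ 0.01 -0.  ] F [ 0.1 -0.1 -1. ] M [ 0.03 -0.04 -0.01] w 13.2 j [-0.23  0.4   0.52  1.59 -0.21  1.2   1.6 ]
```

View pics/z7.png

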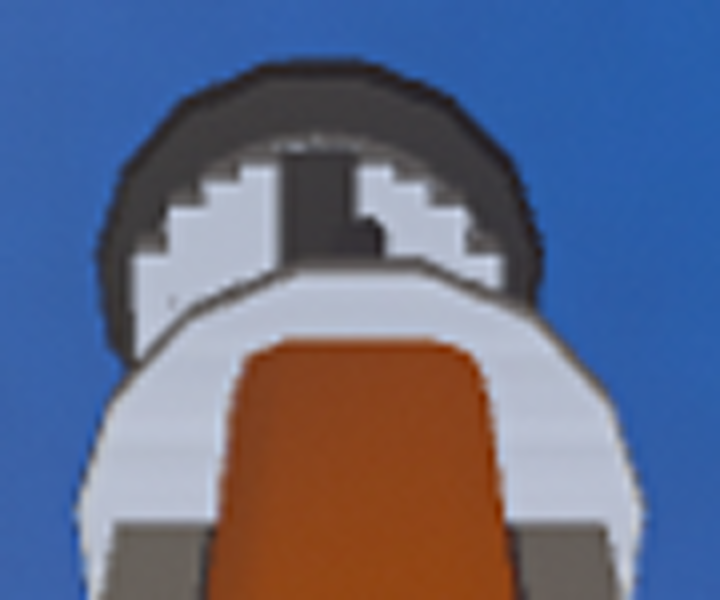

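```bash
cat >> h.py <<'E'
Rc=np.array([[0,1,0],[-.9613,0,-.2756],[-.2756,0,.9613]]);cc=np.array([69.8,0,-125.55])
def tl(px,z):
    K=vision.camera_model("wrist")["K"]
    d=Rc.T@np.linalg.inv(K)@np.array([*px,1.]);return cc+d*(z-cc[2])/d[2]
E
python3 - <<'E'
from h import *
for z in (74.5,75.5,76.5):print(tl((314.4,232.6),z), tl((287,245),z),tl((341.5,245),z))
print(tl((319.4,242),68))
E
```

```text
[15.41356172 -3.1790863  74.5       ] [  7.64630658 -19.77503165  74.5       ] [ 7.64630658 13.16985329 74.5       ]
[15.1416975  -3.19497776 75.5       ] [  7.33561579 -19.8738821   75.5       ] [ 7.33561579 13.2356861  75.5       ]
[14.86983327 -3.21086922 76.5       ] [  7.024925   -19.97273254  76.5       ] [ 7.024925   13.30151891 76.5       ]
[11.49811052 -0.18283634 68.        ]
```

step_arm(fingers=[255, 255, 255, 255, 255, 255], xyz=[[0.03, -0.15, 0], [0.06, -0.3, 0], [0.06, -0.3, 0], [0.06, -0.3, 0], [0.06, -0.3, 0], [0.06, -0.3, 0]], turn=[[0, 0, 0], [0, 0, 0], [0, 0, 0], [0, 0, 0], [0, 0, 0], [0, 0, 0]])

```text
t: 6.68
ee_pos: [627.2, -151.6, 170.3]
tcp_rot: [-0.0, 0.148, 0.989, 0.0]
force: [-0.7, -0.8, -1.6]
gripper_width: 13.5
```

```bash
python3 snapw.py w7
python3 - <<'E'
import cv2
im=cv2.imread("pics/w7.png")
cv2.imwrite("pics/z8.png",cv2.resize(im[215:290,275:365],(720,600),interpolation=cv2.INTER_CUBIC))
E
```

```text
t 6.68 p [ 627.2 -151.6  170.3] xaz 163.03 tilt [-0.  0.] F [-0.7 -0.8 -1.6] M [ 0.01  0.07 -0.  ] w 13.5 j [-0.23  0.4   0.52  1.6  -0.21  1.2   1.6 ]
```

View pics/z8.png

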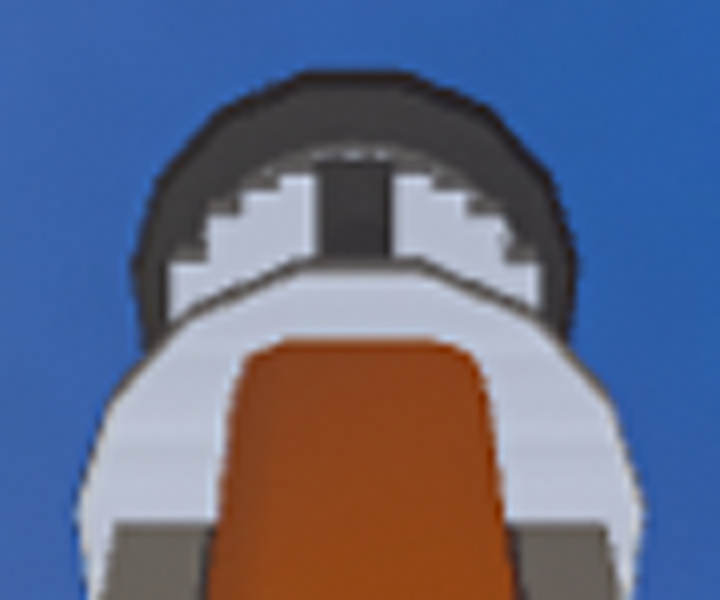

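step_arm(fingers=[255, 255, 255, 255, 255, 255, 255, 255], xyz=[[0, -0.03, 0.2], [0, -0.03, 0.4], [0, -0.03, 0.6], [0, -0.03, 0.75], [0, -0.03, 0.85], [0, -0.03, 0.95], [0, -0.03, 0.95], [0, -0.03, 0.95]], turn=[[0, 0, 0], [0, 0, 0], [0, 0, 0], [0, 0, 0], [0, 0, 0], [0, 0, 0], [0, 0, 0], [0, 0, 0]])

```text
t: 7.4
ee_pos: [627.2, -151.9, 160.8]
tcp_rot: [-0.0, 0.148, 0.989, -0.0]
force: [0.7, -0.1, -0.5]
gripper_width: 13.5
```

```bash
python3 -c "
from h import *
st()"
```

```text
t 7.4 p [ 627.2 -151.9  160.8] xaz 163.03 tilt [-0.01 -0.  ] F [ 0.7 -0.1 -0.5] M [-0.02 -0.02  0.06] w 13.5 j [-0.23  0.41  0.51  1.61 -0.21  1.18  1.61]
```

step_arm(fingers=[255, 255, 255, 255, 255, 255], xyz=[[0, 0, 0.1], [0, 0, 0.2], [0, 0, 0.3], [0, 0, 0.4], [0, 0, 0.4], [0, 0, 0.4]], turn=[[0, 0, 0], [0, 0, 0], [0, 0, 0], [0, 0, 0], [0, 0, 0], [0, 0, 0]])

```text
t: 7.9
ee_pos: [627.3, -152.0, 157.1]
tcp_rot: [0.0, 0.148, 0.989, 0.0]
force: [-1.2, 0.0, 3.4]
gripper_width: 13.1
```

```bash
python3 -c "
from h import *
st()"
```

```text
t 7.9 p [ 627.3 -152.   157.1] xaz 163.02 tilt [ 0.03 -0.  ] F [-1.2  0.   3.4] M [ 0.01  0.22 -0.04] w 13.1 j [-0.23  0.41  0.51  1.61 -0.22  1.17  1.61]
```

step_arm(fingers=[255, 255, 255, 255, 255, 255, 255], xyz=[[0, 0, 0.1], [0, 0, 0.2], [0, 0, 0.3], [0, 0, 0.4], [0, 0, 0.5], [0, 0, 0.5], [0, 0, 0.5]], turn=[[0, 0, 0], [0, 0, 0], [0, 0, 0], [0, 0, 0], [0, 0, 0], [0, 0, 0], [0, 0, 0]])

```text
t: 8.48
ee_pos: [627.4, -152.0, 152.3]
tcp_rot: [0.0, 0.148, 0.989, 0.0]
force: [-1.6, 0.9, 7.3]
gripper_width: 13.3
```

```bash
python3 -c "
from h import *
st()"
```

```text
t 8.48 p [ 627.4 -152.   152.3] xaz 163.02 tilt [ 0.04 -0.  ] F [-1.6  0.9  7.3] M [ 0.11  0.52 -0.03] w 13.3 j [-0.22  0.42  0.51  1.61 -0.22  1.16  1.61]
```

step_arm(fingers=[255, 255, 255, 255], xyz=[[0, 0, 0.05], [0, 0, 0.1], [0, 0, 0.1], [0, 0, 0.1]], turn=[[0, 0, 0], [0, 0, 0], [0, 0, 0], [0, 0, 0]])

```text
t: 8.82
ee_pos: [627.4, -152.0, 151.5]
tcp_rot: [0.0, 0.148, 0.989, 0.0]
force: [-1.4, 0.6, 9.1]
gripper_width: 13.2
```

```bash
python3 -c "
from h import *
st()"
```

```text
t 8.82 p [ 627.4 -152.   151.5] xaz 163.02 tilt [ 0.04 -0.  ] F [-1.4  0.6  9.1] M [ 0.17  0.53 -0.02] w 13.2 j [-0.22  0.42  0.51  1.62 -0.22  1.16  1.61]
```

step_arm(fingers=[255, 255, 255, 255], xyz=[[0, 0, 0.05], [0, 0, 0.08], [0, 0, 0.08], [0, 0, 0.08]], turn=[[0, 0, 0], [0, 0, 0], [0, 0, 0], [0, 0, 0]])

```text
t: 9.15
ee_pos: [627.5, -152.1, 151.3]
tcp_rot: [0.001, 0.148, 0.989, 0.0]
force: [-3.6, 0.5, 12.2]
gripper_width: 13.7
```

```bash
python3 -c "
from h import *
st()"
```

```text
t 9.15 p [ 627.5 -152.1  151.3] xaz 163.02 tilt [0.07 0.01] F [-3.6  0.5 12.2] M [0.3  0.93 0.04] w 13.7 j [-0.22  0.42  0.51  1.62 -0.22  1.16  1.61]
```

step_arm(fingers=[255, 255, 255, 255, 255, 255, 255, 255], xyz=[[0, 0, -0.05], [0, 0, -0.1], [0, 0, -0.1], [0, 0, -0.1], [0, 0, -0.1], [0, 0, -0.1], [0, 0, -0.1], [0, 0, -0.1]], turn=[[0, 0, 0], [0, 0, 0], [0, 0, 3], [0, 0, 6], [0, 0, 9], [0, 0, 12], [0, 0, 15], [0, 0, 15]])

```text
t: 9.82
ee_pos: [627.7, -152.1, 151.8]
tcp_rot: [0.001, 0.277, 0.961, 0.0]
force: [-0.2, -0.2, 8.7]
gripper_width: 13.2
```

```bash
python3 -c "
from h import *
st()"
```

```text
t 9.82 p [ 627.7 -152.1  151.8] xaz 147.83 tilt [ 0.08 -0.01] F [-0.2 -0.2  8.7] M [ 0.09  0.25 -0.02] w 13.2 j [-0.26  0.43  0.56  1.62 -0.24  1.17  1.37]
```

step_arm(fingers=[255, 255, 255, 255, 255, 255, 255, 255], xyz=[[0, 0, 0], [0, 0, 0], [0, 0, 0], [0, 0, 0], [0, 0, 0], [0, 0, 0], [0, 0, 0], [0, 0, 0]], turn=[[0, 0, 3], [0, 0, 6], [0, 0, 9], [0, 0, 12], [0, 0, 15], [0, 0, 18], [0, 0, 20], [0, 0, 20]])

```text
t: 10.48
ee_pos: [627.8, -152.1, 151.8]
tcp_rot: [0.001, 0.439, 0.898, 0.0]
force: [-0.9, 0.2, 8.1]
gripper_width: 13.4
```

```bash
python3 -c "
from h import *
st()"
```

```text
t 10.48 p [ 627.8 -152.1  151.8] xaz 127.89 tilt [ 0.09 -0.02] F [-0.9  0.2  8.1] M [0.05 0.15 0.02] w 13.4 j [-0.31  0.44  0.63  1.62 -0.28  1.17  1.05]
```

step_arm(fingers=[255, 255, 255, 255, 255, 255, 255, 255], xyz=[[0, 0, 0], [0, 0, 0], [0, 0, 0], [0, 0, 0], [0, 0, 0], [0, 0, 0], [0, 0, 0], [0, 0, 0]], turn=[[0, 0, 4], [0, 0, 8], [0, 0, 12], [0, 0, 16], [0, 0, 20], [0, 0, 24], [0, 0, 28], [0, 0, 28]])

```text
t: 11.15
ee_pos: [627.8, -152.2, 151.8]
tcp_rot: [0.001, 0.644, 0.765, 0.0]
force: [-0.9, -0.4, 7.5]
gripper_width: 13.4
```

```bash
python3 -c "
from h import *
st()"
```

```text
t 11.15 p [ 627.8 -152.2  151.8] xaz 99.77 tilt [ 0.09 -0.03] F [-0.9 -0.4  7.5] M [ 0.05  0.08 -0.02] w 13.4 j [-0.38  0.47  0.73  1.62 -0.33  1.18  0.6 ]
```

step_arm(fingers=[255, 255, 255, 255, 255], xyz=[[0, 0, 0], [0, 0, 0], [0, 0, 0], [0, 0, 0], [0, 0, 0]], turn=[[0, 0, 2], [0, 0, 4], [0, 0, 6], [0, 0, 8], [0, 0, 8]])

```text
t: 11.57
ee_pos: [627.9, -152.1, 151.8]
tcp_rot: [0.001, 0.695, 0.719, 0.0]
force: [-0.2, -0.0, 8.3]
gripper_width: 13.6
```

```bash
python3 -c "
from h import *
st()"
```

```text
t 11.57 p [ 627.9 -152.1  151.8] xaz 91.9 tilt [ 0.1  -0.03] F [-0.2 -0.   8.3] M [0.05 0.08 0.05] w 13.6 j [-0.4   0.48  0.76  1.62 -0.35  1.18  0.47]
```

step_arm(fingers=[255, 255, 255, 255], xyz=[[0, 0, 0], [0, 0, 0], [0, 0, 0], [0, 0, 0]], turn=[[0, 0, 2], [0, 0, 4], [0, 0, 5], [0, 0, 5]])

```text
t: 11.9
ee_pos: [627.8, -152.2, 151.8]
tcp_rot: [0.001, 0.726, 0.688, 0.0]
force: [-0.7, 0.3, 8.6]
gripper_width: 13.6
```

```bash
python3 -c "
from h import *
st()"
```

```text
t 11.9 p [ 627.8 -152.2  151.8] xaz 86.96 tilt [ 0.1  -0.03] F [-0.7  0.3  8.6] M [0.06 0.06 0.02] w 13.6 j [-0.41  0.48  0.78  1.62 -0.36  1.18  0.39]
```

step_arm(fingers=[255, 255, 255, 255], xyz=[[0, 0, 0], [0, 0, 0], [0, 0, 0], [0, 0, 0]], turn=[[0, 0, 2], [0, 0, 4], [0, 0, 5], [0, 0, 5]])

```text
t: 12.23
ee_pos: [627.8, -152.1, 151.8]
tcp_rot: [0.001, 0.755, 0.656, 0.0]
force: [-0.7, 0.1, 8.5]
gripper_width: 13.0
```

```bash
python3 -c "
from h import *
st()"
```

```text
t 12.23 p [ 627.8 -152.1  151.8] xaz 81.96 tilt [ 0.09 -0.02] F [-0.7  0.1  8.5] M [0.08 0.12 0.02] w 13.0 j [-0.43  0.49  0.8   1.62 -0.37  1.19  0.32]
```

step_arm(fingers=[255, 255, 255], xyz=[[0, 0, 0], [0, 0, 0], [0, 0, 0]], turn=[[0, 0, 1.5], [0, 0, 3], [0, 0, 3]])

```text
t: 12.48
ee_pos: [627.8, -152.2, 151.8]
tcp_rot: [0.001, 0.772, 0.636, 0.0]
force: [-1.0, -0.1, 7.9]
gripper_width: 13.3
```

```bash
python3 -c "
from h import *
st()"
```

```text
t 12.48 p [ 627.8 -152.2  151.8] xaz 78.94 tilt [ 0.09 -0.02] F [-1.  -0.1  7.9] M [0.1  0.17 0.13] w 13.3 j [-0.43  0.49  0.81  1.63 -0.38  1.19  0.27]
```

step_arm(fingers=[255, 255], xyz=[[0, 0, 0], [0, 0, 0]], turn=[[0, 0, 1], [0, 0, 1]])

```text
t: 12.65
ee_pos: [627.8, -152.2, 151.8]
tcp_rot: [0.001, 0.777, 0.629, 0.0]
force: [-1.1, -0.3, 8.2]
gripper_width: 13.4
```

```bash
python3 -c "
from h import *
st()"
```

```text
t 12.65 p [ 627.8 -152.2  151.8] xaz 77.98 tilt [ 0.09 -0.02] F [-1.1 -0.3  8.2] M [0.09 0.21 0.14] w 13.4 j [-0.44  0.49  0.82  1.63 -0.38  1.19  0.25]
```

step_arm(fingers=[255, 255, 255, 255, 255, 255, 255], xyz=[[0, 0, -0.05], [0, 0, -0.1], [0, 0, -0.2], [0, 0, -0.3], [0, 0, -0.4], [0, 0, -0.4], [0, 0, -0.4]], turn=[[0, 0, 0], [0, 0, 0], [0, 0, 0], [0, 0, 0], [0, 0, 0], [0, 0, 0], [0, 0, 0]])

```text
t: 13.23
ee_pos: [627.5, -152.1, 155.3]
tcp_rot: [0.0, 0.777, 0.629, 0.0]
force: [2.5, -1.0, 4.2]
gripper_width: 13.4
```

```bash
python3 -c "
from h import *
st()"
```

```text
t 13.23 p [ 627.5 -152.1  155.3] xaz 78.02 tilt [ 0.05 -0.02] F [ 2.5 -1.   4.2] M [-0.28 -0.74  0.1 ] w 13.4 j [-0.44  0.49  0.82  1.62 -0.38  1.2   0.25]
```

step_arm(fingers=[255, 255, 255, 255, 255], xyz=[[0, 0, -0.1], [0, 0, -0.2], [0, 0, -0.2], [0, 0, -0.2], [0, 0, -0.2]], turn=[[0, 0, 0], [0, 0, 0], [0, 0, 0], [0, 0, 0], [0, 0, 0]])

```text
t: 13.65
ee_pos: [627.3, -152.0, 156.7]
tcp_rot: [0.0, 0.777, 0.629, -0.0]
force: [4.6, -1.5, -1.5]
gripper_width: 13.1
```

```bash
python3 -c "
from h import *
st()"
```

```text
t 13.65 p [ 627.3 -152.   156.7] xaz 78.03 tilt [ 0.01 -0.03] F [ 4.6 -1.5 -1.5] M [-0.52 -1.39  0.11] w 13.1 j [-0.44  0.49  0.82  1.62 -0.37  1.2   0.25]
```

step_arm(fingers=[255, 255, 255, 255], xyz=[[0, 0, 0], [0, 0, 0], [0, 0, 0], [0, 0, 0]], turn=[[0, 0, -2], [0, 0, -4], [0, 0, -5], [0, 0, -5]])

```text
t: 13.98
ee_pos: [626.9, -151.9, 156.7]
tcp_rot: [-0.0, 0.749, 0.663, -0.0]
force: [3.4, -1.0, -0.7]
gripper_width: 13.0
```

```bash
python3 -c "
from h import *
st()"
```

```text
t 13.98 p [ 626.9 -151.9  156.7] xaz 83.05 tilt [-0.03  0.01] F [ 3.4 -1.  -0.7] M [-0.39 -0.96  0.03] w 13.0 j [-0.43  0.48  0.8   1.62 -0.36  1.2   0.33]
```

step_arm(fingers=[255, 255, 255, 255, 255], xyz=[[0, 0.05, 0], [0, 0.1, 0], [0, 0.1, 0], [0, 0.1, 0], [0, 0.1, 0]], turn=[[0, 0, 0], [0, 0, 0], [0, 0, 0], [0, 0, 0], [0, 0, 0]])

```text
t: 14.4
ee_pos: [627.6, -151.9, 156.7]
tcp_rot: [-0.001, 0.749, 0.663, -0.0]
force: [0.3, 0.3, -0.4]
gripper_width: 13.2
```

```bash
python3 -c "
from h import *
st()"
```

```text
t 14.4 p [ 627.6 -151.9  156.7] xaz 83.0 tilt [-0.07  0.02] F [ 0.3  0.3 -0.4] M [-0.02  0.02 -0.  ] w 13.2 j [-0.43  0.48  0.8   1.62 -0.36  1.2   0.33]
```

Free of side load. Lift straight out and look.

step_arm(fingers=[255, 255, 255, 255, 255, 255, 255, 255], xyz=[[0, 0, -0.2], [0, 0, -0.5], [0, 0, -0.8], [0, 0, -1.2], [0, 0, -2], [-2, 0, -3], [-4.5, 0, -4], [-4.5, 0, -4]], turn=[[0, 0, 0], [0, 0, 0], [0, 0, 0], [0, 0, 0], [0, 0, 0], [0, 0, 0], [0, 0, 0], [0, 0, 0]])

```text
t: 15.07
ee_pos: [621.8, -203.0, 200.4]
tcp_rot: [0.002, 0.751, 0.661, -0.0]
force: [-1.2, -1.6, -0.5]
gripper_width: 13.2
```

```bash
python3 snapw.py w8; python3 -c "
from h import *
st();print(go([468.9,225.9,200]))"
```

```text
t 15.07 p [ 621.8 -203.   200.4] xaz 82.71 tilt [ 0.18 -0.22] F [-1.2 -1.6 -0.5] M [-0.16 -0.04  0.01] w 13.2 j [-0.36  0.46  0.83  1.55 -0.35  1.28  0.39]
t 15.12 p [ 622.2 -200.7  199.3] xaz 82.75 tilt [ 0.14 -0.13] F [-0.3  0.5 -1.6] M [ 0.02 -0.01  0.01] w 13.0 j [-0.36  0.46  0.82  1.55 -0.35  1.28  0.39]
[ 40.38655808 -20.58972847  -0.19907252]
```

View pics/w8.png

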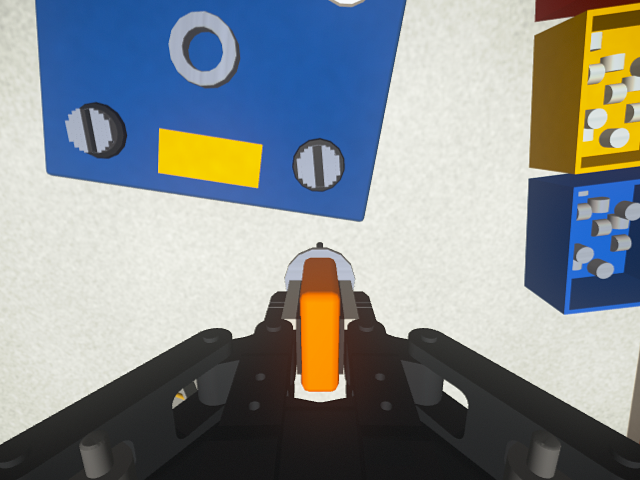

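step_arm(fingers=[255, 255, 255, 255, 255, 255, 255, 255], xyz=[[1.2, -0.6, 0], [4, -2, 0], [7, -3.6, 0], [10, -5.1, 0], [13.3, -6.8, 0], [16.6, -8.5, 0], [20, -10.2, 0], [23.3, -11.9, 0]], turn=[[0, 0, -3], [0, 0, -9], [0, 0, -15], [0, 0, -21], [0, 0, -27], [0, 0, -33], [0, 0, -39], [0, 0, -45]])

```text
t: 15.78
ee_pos: [531.9, 51.2, 197.6]
tcp_rot: [0.0, 0.436, 0.9, 0.0]
force: [0.7, 0.2, -1.1]
gripper_width: 13.3
```

```bash
python3 -c "
from h import *
st();print(go([469,225.6,200]))"
```

```text
t 15.78 p [531.9  51.2 197.6] xaz 128.35 tilt [0.04 0.03] F [ 0.7  0.2 -1.1] M [ 0.01 -0.1   0.03] w 13.3 j [-0.75  0.14  0.63  1.84 -0.09  1.19  0.58]
[17.583211    5.88844699 -0.23788548]
```

step_arm(fingers=[255, 255, 255, 255, 255, 255, 255, 255], xyz=[[3.2, 1.1, -0.1], [6.4, 2.2, -0.2], [9.6, 3.3, -0.2], [12.5, 4.3, -0.2], [15, 5.1, -0.2], [16.8, 5.7, -0.2], [17.6, 5.9, -0.2], [17.6, 5.9, -0.2]], turn=[[0, 0, -6], [0, 0, -12], [0, 0, -18], [0, 0, -24], [0, 0, -30], [0, 0, -36], [0, 0, -41.5], [0, 0, -41.7]])

```text
t: 16.45
ee_pos: [469.6, 226.8, 199.2]
tcp_rot: [-0.0, 0.085, 0.996, 0.0]
force: [0.1, -0.2, -1.1]
gripper_width: 13.1
```

step_arm(fingers=[255, 255, 255], xyz=[[0, 0, 0], [0, 0, 0], [0, 0, 0]], turn=[[0, 0, 0], [0, 0, 0], [0, 0, 0]])

```text
t: 16.7
ee_pos: [471.4, 222.9, 199.2]
tcp_rot: [0.0, 0.092, 0.996, -0.0]
force: [0.3, -0.1, -1.1]
gripper_width: 13.6
```

```bash
python3 snapw.py w9; python3 -c "
import cv2,numpy as np
q=[cv2.resize(cv2.imread(f'pics/{n}.png')[155:300,270:370],(400,580),interpolation=cv2.INTER_CUBIC) for n in ('w3','w9')]
cv2.imwrite('pics/z9.png',np.hstack(q))
from h import *
st()"
```

```text
t 16.7 p [471.4 222.9 199.2] xaz 169.49 tilt [ 0.01 -0.  ] F [ 0.3 -0.1 -1.1] M [ 0.   -0.06 -0.07] w 13.6 j [-0.93  0.1   0.44  1.86 -0.05  1.19  0.91]
t 16.75 p [471.4 223.  199.1] xaz 169.52 tilt [ 0.01 -0.  ] F [ 0.3 -0.3 -1.3] M [-0.06 -0.05 -0.01] w 13.5 j [-0.93  0.1   0.44  1.86 -0.05  1.19  0.91]
```

View pics/z9.png

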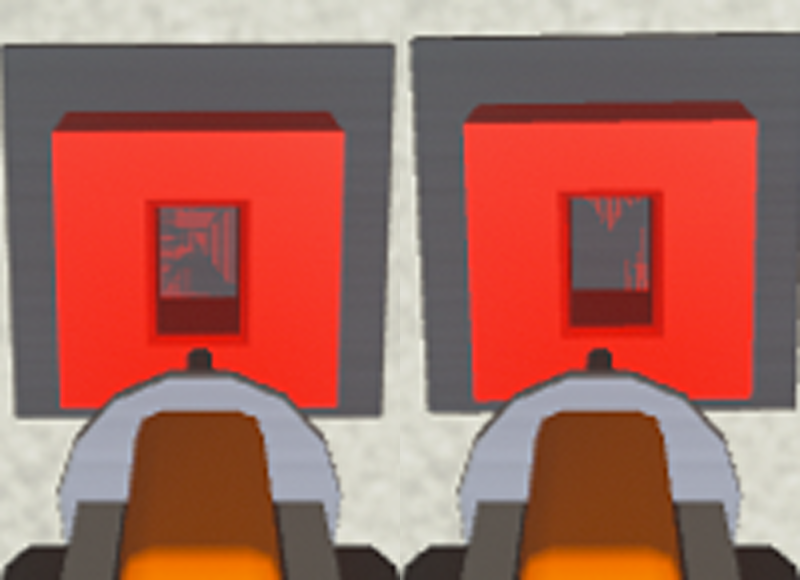

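```bash
python3 -c "
from h import *
print(go([469.1,225.6,199]))"
```

```text
[0.26951226 0.21707684 0.0123114 ]
```

step_arm(fingers=[255, 255, 255, 255, 255, 255, 255, 255], xyz=[[0.27, 0.22, 1], [0.27, 0.22, 3], [0.27, 0.22, 5], [0.27, 0.22, 7], [0.27, 0.22, 8], [0.27, 0.22, 8], [0.27, 0.22, 8], [0.27, 0.22, 8]], turn=[[0, 0, -0.5], [0, 0, -0.5], [0, 0, -0.5], [0, 0, -0.5], [0, 0, -0.5], [0, 0, -0.5], [0, 0, -0.5], [0, 0, -0.5]])

```text
t: 17.42
ee_pos: [469.3, 226.8, 119.9]
tcp_rot: [0.001, 0.085, 0.996, 0.0]
force: [-0.5, -0.0, -1.4]
gripper_width: 13.2
```

```bash
python3 snapw.py w10; python3 -c "
import cv2,numpy as np
cv2.imwrite('pics/z10.png',cv2.resize(cv2.imread('pics/w10.png')[180:320,250:390],(600,600),interpolation=cv2.INTER_CUBIC))"
```

```text
t 17.42 p [469.3 226.8 119.9] xaz 170.2 tilt [0.06 0.04] F [-0.5 -0.  -1.4] M [ 0.02  0.   -0.02] w 13.2 j [-0.92  0.19  0.43  1.95 -0.09  1.02  0.95]
```

View pics/z10.png

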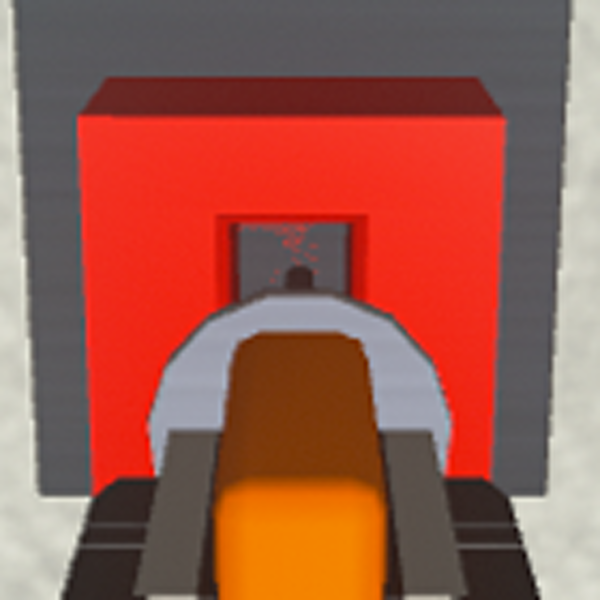

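```bash
python3 -c "
from h import *
st()
print(tl((320,229.7),79.9),tl((320,206.3),79.9),tl((319.5,241.8),68), go([469.1,225.6,119.9]))"
```

```text
t 17.47 p [469.4 227.  120.2] xaz 170.21 tilt [0.09 0.06] F [ 0.8 -0.3 -1.7] M [-0.05 -0.04  0.03] w 13.1 j [-0.92  0.19  0.43  1.95 -0.09  1.02  0.95]
[15.78759332  0.1756853  79.9       ] [30.33603574  0.17236859 79.9       ] [11.6199401 -0.1244762 68.       ] [ 0.00719652 -0.14114746  0.02566419]
```

step_arm(fingers=[255, 255, 255, 255, 255, 255, 255, 255], xyz=[[0, -0.1, 0], [0, -0.12, 0.4], [0, -0.12, 1], [0, -0.12, 1.7], [0, -0.12, 2.5], [0, -0.12, 3.2], [0, -0.12, 3.7], [0, -0.12, 3.7]], turn=[[0, 0, 0], [0, 0, 0], [0, 0, 0], [0, 0, 0], [0, 0, 0], [0, 0, 0], [0, 0, 0], [0, 0, 0]])

```text
t: 18.13
ee_pos: [467.7, 225.0, 80.5]
tcp_rot: [-0.001, 0.085, 0.996, -0.001]
force: [-0.2, 0.9, -1.1]
gripper_width: 13.2
```

```bash
python3 -c "
from h import *
st()"
```

```text
t 18.13 p [467.7 225.   80.5] xaz 170.23 tilt [-0.11 -0.09] F [-0.2  0.9 -1.1] M [0.03 0.02 0.02] w 13.2 j [-0.91  0.24  0.42  1.98 -0.12  0.94  0.97]
```

step_arm(fingers=[255, 255, 255, 255], xyz=[[0, 0, 0], [0, 0, 0], [0, 0, 0.1], [0, 0, 0.1]], turn=[[0, 0, 0], [0, 0, 0], [0, 0, 0], [0, 0, 0]])

```text
t: 18.47
ee_pos: [468.6, 225.6, 81.2]
tcp_rot: [0.0, 0.085, 0.996, 0.0]
force: [-0.7, -0.5, -1.2]
gripper_width: 13.3
```

```bash
python3 -c "
from h import *
st()"
```

```text
t 18.47 p [468.6 225.6  81.2] xaz 170.22 tilt [0.02 0.02] F [-0.7 -0.5 -1.2] M [ 0.02  0.01 -0.08] w 13.3 j [-0.91  0.24  0.42  1.98 -0.12  0.94  0.97]
```

step_arm(fingers=[255, 255, 255, 255, 255], xyz=[[0, 0, 0.1], [0, 0, 0.2], [0, 0, 0.25], [0, 0, 0.25], [0, 0, 0.25]], turn=[[0, 0, 0], [0, 0, 0], [0, 0, 0], [0, 0, 0], [0, 0, 0]])

```text
t: 18.88
ee_pos: [468.6, 225.6, 79.3]
tcp_rot: [0.0, 0.085, 0.996, 0.0]
force: [-3.2, -1.9, 8.1]
gripper_width: 13.9
```

```bash
python3 -c "
from h import *
st()"
```

```text
t 18.88 p [468.6 225.6  79.3] xaz 170.22 tilt [0.01 0.03] F [-3.2 -1.9  8.1] M [-0.35  0.69  0.03] w 13.9 j [-0.91  0.24  0.42  1.99 -0.12  0.94  0.97]
```

step_arm(fingers=[255, 220, 180, 130, 80, 60, 60, 60], xyz=[[0, 0, -0.05], [0, 0, -0.05], [0, 0, -0.05], [0, 0, -0.05], [0, 0, -0.05], [0, 0, -0.05], [0, 0, -0.05], [0, 0, -0.05]], turn=[[0, 0, 0], [0, 0, 0], [0, 0, 0], [0, 0, 0], [0, 0, 0], [0, 0, 0], [0, 0, 0], [0, 0, 0]])

```text
t: 19.55
ee_pos: [468.4, 225.4, 79.0]
tcp_rot: [-0.0, 0.085, 0.996, -0.0]
force: [0.6, -0.3, -0.5]
gripper_width: 65.1
```

step_arm(fingers=[60, 60, 60, 60, 60, 60, 60, 60], xyz=[[0, 0, -0.5], [0, 0, -2], [0, 0, -4.5], [0, 0, -7.5], [0, 0, -10.5], [0, 0, -13], [0, 0, -15], [0, 0, -15]], turn=[[0, 0, 0], [0, 0, 0], [0, 0, 0], [0, 0, 0], [0, 0, 0], [0, 0, 0], [0, 0, 0], [0, 0, 0]])

```text
t: 20.22
ee_pos: [470.3, 226.3, 233.8]
tcp_rot: [0.002, 0.085, 0.996, 0.002]
force: [1.0, -0.6, 0.7]
gripper_width: 65.3
```

```bash
python3 snapw.py w11; python3 -c "
from h import *
st()
a=vision.snapshot('scene')[:,:,::-1][195:365,220:430]; b=vision.snapshot('side')[:,:,::-1][165:310,230:420]
cv2.imwrite('pics/z11.png',np.hstack([cv2.resize(q,(400,300),interpolation=cv2.INTER_CUBIC) for q in(a,b)]))
im=cv2.imread('pics/w11.png');m=vision.camera_model('wrist');h=cv2.cvtColor(im,cv2.COLOR_BGR2HSV)
for nm,lo,hi,z in (('or',(10,150,170),(20,255,255),100),('red',(0,150,200),(6,255,255),40)):
    k=cv2.inRange(h,lo,hi);N,l,s,c=cv2.connectedComponentsWithStats(k);i=1+np.argmax(s[1:,4])
    cn=max(cv2.findContours((l==i).astype(np.uint8),0,1)[0],key=cv2.contourArea)[:,0]
    print(nm,cv2.minAreaRect(np.array([onz(m,p,z)[:2] for p in cn]).astype(np.float32)))
"
```

```text
t 20.22 p [470.3 226.3 233.8] xaz 170.21 tilt [0.3  0.24] F [ 1.  -0.6  0.7] M [ 0.04 -0.02 -0.01] w 65.3 j [-0.94  0.07  0.43  1.82 -0.03  1.25  0.9 ]
t 20.27 p [469.5 226.  231.6] xaz 170.21 tilt [0.2  0.16] F [-0.7  1.   0.4] M [-0.   -0.02 -0.  ] w 65.0 j [-0.94  0.07  0.43  1.82 -0.03  1.25  0.9 ]
or ((463.2725830078125, 224.5848846435547), (12.893411636352539, 37.56691360473633), 79.68244171142578)
red ((464.93634033203125, 223.97021484375), (58.865474700927734, 57.53420639038086), 80.16326904296875)
```

View pics/w11.png

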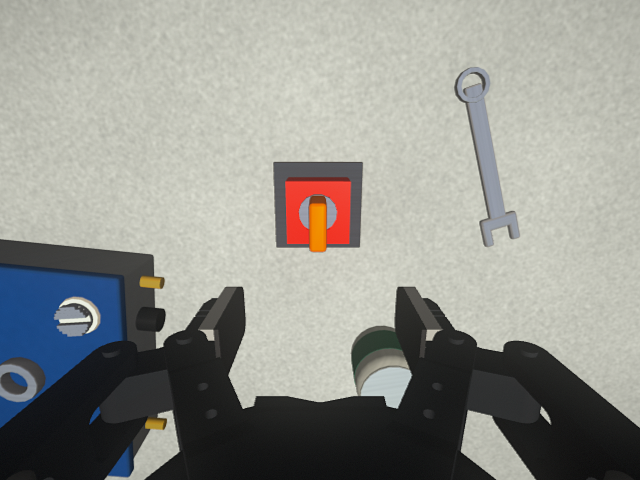

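View pics/z11.png

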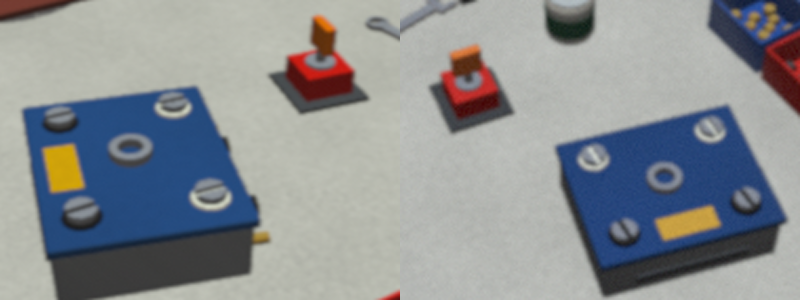

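```bash
python3 -c "
from cell import close_job
print(close_job())"
```

```text
the job is handed in; nothing more can be done
None
```

The open stud is fastened, the key is back in its holder, and I handed the job in at about 20 s of the 67 s allowed. `close_job` gives no verdict, so this rests on my own readings.

- **Pressing and turning:** I set the blade in the slot and pressed until it bottomed, at about 13 N net. I then backed off slightly and turned it clockwise by about 85° of key angle. The moment rose to 0.14 N m at the stop.
- **Catch:** As I eased up, the push force fell to zero before the stud reached its original height, so it sits in its catch. The wrist picture and both camera views show its slot lying across the long side, like the other three studs. I did not push back against the catch to test it.
- **Key:** The collar seated with the tool at the same height as when I gripped it (79.3 mm). The last picture shows the key upright, with the handle about 2 mm from the holder's centre. The gripper is open and 150 mm above.
- **Side force:** There was a sideways force of about 5 N while lifting off the stop. I relieved it before pulling the blade out.
- **Positions that disagreed:** The arm was still settling when I took some pictures, so some measurements were off by 2–4 mm. I re-measured and corrected these before going into the slot and before going into the holder. The same effect makes the absolute position in the final picture about 4 mm off, though the key and holder agree with each other.
- **Bystanders:** The bearing, wrench and tin show no visible movement in the last views. I did not recheck the tray, and the arm never came near it.

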